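Put the hexagonal clay stamp away behind the sliding door

ROBOT

A 6-joint arm with a two-finger parallel gripper is mounted at the origin on a cart in front of the work surface, level with it; the furniture and walls round the work are solid. World frame = base frame: x ahead of the robot, y to its left, z up, the work surface at z = 0. Lengths are in mm, angles in rad, forces in N, time in s.
With the tool pointing down it reaches from about 275 to 1000 mm from the base axis. Payload 8.4 kg.
Tool frame: the origin (TCP) lies at the very end of the fingers, on their centre line; the grasp point (between the pads) lies 19 mm behind it; x points along the fingers, y is the direction in which the jaws open and shut, and the axes are right-handed (so a half turn about x gives the same grasp; the last joint's range is limited). The gripper opens to 85 mm and grips with 20 to 120 N. Pads are 22 mm wide; open, the fingers measure 114 mm over their backs; the gripper's body (76 mm by 85 mm) begins 54 mm behind the grasp point. The pads swing forward as they close: fully open they stand 13 mm farther back than shut.
Start: joints at [1.117, 0.353, 1.633, -0, 1.155, -0.002], TCP at [272.865, 562.292, 231.281] pointing down, gripper open.
Joint ranges: [-2.63, 2.63], [-0.92, 2.1], [0.06, 2.66], [-1.3, 4.44], [0, 2.69], [-3.02, 3.02]. Speed limits (rad/s): [2.22, 2.22, 2.79, 3.14, 3.14, 3.14].

INTERFACE

Orientations are given as [roll, pitch, yaw] about the fixed x, y, z axes, in that order (R = Rz(yaw) Ry(pitch) Rx(roll)).
In Python, from rig import r, grab_frame, camera_params, sign_off gives the robot as it stands.
- The arm moves only by the tool drive_tool, never from a script. Its argument "rows" is one flat list of numbers, 7 for each row, row after row: the shift along the tool's x, y, z in mm, then the turn, a rotation vector about the tool's x, y, z in degrees, then the opening in per cent of the stroke, from 0 (shut) to 100 (fully open). In form: [x, y, z, rx, ry, rz, fingers, x, y, z, rx, ry, rz, fingers, ...]. A call has 1 to 10 rows; each row is the pose to reach, as a shift and turn from the pose measured when the call began, along the tool's axes at that moment; what a row does not reach only later rows make up. A row lasts 1/8 s, in which the tool goes at most 62.5 mm and 10.7 degrees, less where a joint would pass 70% of its speed; a pose out of reach is approached as far as the arm can. A call with a gripper value outside its range is refused whole. The fingers move at their own pace and stop on an object; "newtons" is the grip in N (left out, the last holds). Time passes only in rows, so rows that repeat a pose let the fingers close. It gives the time, the measured TCP pose, the force and the opening at its end, in the units of the state.
- r.sense(): the state, without advancing time (a new reading comes with each control period).
- grab_frame(name): name is "scene" or "side" or "wrist"; returns the picture (400x640x3 uint8, red, green, blue); there is no depth.
- camera_params(name): a dict with "vertical_fov" (degrees; the focal length in pixels is half the picture's height over the tangent of half this angle, whatever the lens; pixels are square), "cx", "cy" (the principal point, pixels), "k1" (the pictures are not rectified: a ray, as slopes to the right and down, at radius r is drawn at 1 + k1 r^2 times it, then the intrinsics apply), "pose" (4x4, takes a point from camera to world coordinates); the wrist camera has in their place "tool_from_camera" (4x4, takes a point from camera to tool coordinates, whose origin is the TCP and whose axes are the tool frame's). Camera axes: x right, y down, z forward; pixel columns grow to the right and rows downward; lengths in mm; the calibration is good to about 2 mm. A picture is of the moment at which its call begins: read the wrist's pose just before it. camera_params takes no time and is no camera call.
- sign_off(): hands the job in, once; it reports no verdict.
The state is a dict: "clock": time; "qpos": joint angles; "qvel": joint speeds; "joint_efforts": joint torques, N m; "eef_pos": TCP position; "tcp_rot": TCP orientation; "contact_force": force on the tool from outside, world axes, zero at the start; "wrist_torque": the same for the moment, N m; "opening": opening from 0.0 (shut) to 1.0 (fully open).
Only numpy, scipy, OpenCV 4.12 (cv2) and the standard library are available. Lean on these libraries where they do the work, as an engineer would, in place of code of your own. Each camera call takes 0.05 s, during which the arm holds its last target.

TASK

Put the hexagonal clay stamp away in the tilted stamp case: slide the case's right-hand door all the way to the left behind its neighbour, set the stamp, handle outward, fully home in the hexagonal seat on the sloping floor and let go of it, then slide the same door fully shut again. Keep the left-hand door shut and leave the round stamp, the timer and the glaze jar where they stand.

Things in the scene. Friction and masses are not known exactly. Their poses are not given: they have to be found in the camera images.
- case: Fixed wooden case 472 mm wide (y), about 250 deep: a box tilted 30 deg about its y axis, low edge toward the robot, on a flat stand. Origin: middle of the stand's underside, on the table; x back, y left along the doors, z up. Floor, seat and doors face along the slope normal (30 deg from z toward -x). Heights along it over the inner floor: track rails and left end wall 98 mm, right end wall 80.
- rear_door (a joint): Right-hand door, plywood 236 (y) x 200 x 8 mm, on the inner track; outer face 78 mm over the inner floor. 0 shut (starts up to 25 mm ajar), 0.165 m at the end stop, slid along the case's +y under the left door. Friction about 1.5 N, stays where left. Fully back it leaves a gap 165 mm (y) by 190 mm centred on the seat.
- rear_door_pull (a point): Grip point on the right door's pull, a wooden tab near its right edge, 10 mm thick (y), 36 long (up the slope), 52 high off the door. Point: mid-tab, 36 mm off the door's face, 16 below the tab's end. Axes: x up the slope, y as the case's, z slope normal. Shut: tab middle 14 mm from the right end wall, whose top is 34 mm lower than the point. Fully back: 28 mm from tab to the left door.
- front_door (a joint): Left-hand door, same size, on the outer track; outer face 92 mm over the inner floor, with a like tab near its left edge. 0 shut, grows as it slides to the case's -y. Starts shut; keep it shut.
- seat: Hexagonal seat fixed on the inner floor behind the right-hand door: wooden frame 12 mm high, walls 8 mm thick, inside 56 mm across flats, two flats facing along the case's y. Origin: centre of the pocket's bottom, level with the inner floor; x up the slope, y as the case's y, z along the slope normal, out of the case.
- hex_stamp: Loose clay stamp, about 0.12 kg: hexagonal terracotta base 50 mm across flats, 14 thick (lowest 3 mm stepped in to 48), and an upright wooden handle, a slab 30 (x) by 14 (y) mm, its top 62 mm above the underside. Origin: centre of the underside; z along the handle; two flats of the hexagon face along y. Starts upright on the table right of the case, turned by up to 0.5 rad.
- round_stamp: Loose clay stamp with the same handle but a round base of 58 mm diameter, 14 mm thick; upright on the table near the hexagonal one, and which of the two stands nearer the case varies. To be left alone. Origin: centre of the underside.
- timer: Round kitchen timer, 63 mm wide, 43 mm high, on the table beyond the stamps. To be left alone. Origin: centre of the underside.
- glaze_jar: Plastic glaze jar with dark lid, 51 mm wide, 60 mm high, on the table beyond the stamps. To be left alone. Origin: centre of the underside.
There are look-alikes about, which are no part of the job. What is shaped like the hex_stamp but blue is not meant.

How it is judged (in metres and radians):
On the way, in this order (a step that is already met when the one before it is completed fails the run):
1. right-hand door slid back behind the left-hand one (value of joint rear_door above 0.14 m), for 0.2 s.
2. hexagonal stamp fully home in its seat and let go (z of hex_stamp in the frame of seat between -0.004 and 0.004 m and x of hex_stamp in the frame of seat between -0.006 and 0.006 m and y of hex_stamp in the frame of seat between -0.006 and 0.006 m and angle between the z axis of hex_stamp and the z axis of seat, either way round below 0.08 rad and contact force between the fingers and hex_stamp below 0.1 N), for 0.2 s.
3. right-hand door shut again (value of joint rear_door below 0.008 m), for 0.2 s.
At the end, for the whole second after the job is handed in: The hexagonal stamp lies at rest in its seat (within 6 mm of the centre in the plane of the floor, base within 4 mm of the pocket's bottom, within 0.08 rad of square to it), the right-hand door is shut to within 8 mm and the left-hand door to within 15 mm (z of hex_stamp in the frame of seat between -0.004 and 0.004 m and x of hex_stamp in the frame of seat between -0.006 and 0.006 m and y of hex_stamp in the frame of seat between -0.006 and 0.006 m and angle between the z axis of hex_stamp and the z axis of seat, either way round below 0.08 rad and value of joint rear_door below 0.008 m and value of joint front_door below 0.015 m and linear speed of hex_stamp below 0.02 m/s); the robot touches nothing.
It fails at once if the left-hand door pushed open by more than 40 mm (value of joint front_door above 0.04 m).
It fails at once if the round stamp moved by more than 30 mm (distance of round_stamp from where it was at the start of the episode above 0.03 m).
It fails at once if the timer moved by more than 30 mm (distance of timer from where it was at the start of the episode above 0.03 m).
It fails at once if the glaze jar moved by more than 30 mm (distance of glaze_jar from where it was at the start of the episode above 0.03 m).
It also fails if it takes over 69 s, if anything falls off the work surface, if the arm or the gripper's body presses on something with over 40 N, if the wrist force passes 120 N, or if a joint passes its speed limit or range.

## Working session

There is one attempt and no reset: what is moved stays moved. The work goes in short steps, Python scripts to look and compute and a tool call to move; the robot and the scene stay as the last step left them, time stands still between calls to the robot, and variables do not carry over. Pictures are saved under pics/ and viewed, and the job is handed in when it is done.

Besides the shell and the picture viewer there is one more tool, called by a JSON object that holds its "name" and its "arguments", one argument or row to a line. drive_tool: Moves the arm, as the interface text tells. Its arguments: {"type":"object","properties":{"rows":{"type":"array","items":{"type":"number"}},"newtons":{"type":"number"}},"required":["rows"]}

```bash
ls; mkdir -p pics; python3 - <<'E'
from rig import r, grab_frame, camera_params, sign_off
import cv2
print(r.sense())
for n in ["scene","side","wrist"]:
    print(n,camera_params(n))
    cv2.imwrite(f"pics/{n}0.png",grab_frame(n)[:,:,::-1])
E
```

```text
pics
{'clock': 0.0, 'qpos': array([ 1.11657598e+00,  3.53655570e-01,  1.63417116e+00,  1.02211878e-05,
        1.15519319e+00, -2.42334980e-03]), 'qvel': array([-0.00040382,  0.00134757, -0.00154387, -0.0010638 ,  0.00058574,
        0.00200547]), 'joint_efforts': array([ 1.87192258e-03, -6.05229449e+01, -3.42072415e+01,  5.15583702e-05,
        9.19944694e-03, -6.46370040e-06]), 'eef_pos': array([272.65677639, 561.8389689 , 230.54120469]), 'tcp_rot': array([-1.57976718,  1.56936903, -2.03156831]), 'contact_force': array([-0.21468711, -0.20361199,  0.03478624]), 'wrist_torque': array([ 0.04197326, -0.01500462,  0.02277274]), 'opening': 1.0012401933330117}
scene {'vertical_fov': 54.800693250764105, 'cx': 314.02539092610454, 'cy': 201.31731759342546, 'k1': -0.005267718696613762, 'pose': array([[ 8.52860287e-01, -4.09599574e-01,  3.23817107e-01,
         1.93943883e+02],
       [-5.22129742e-01, -6.65296350e-01,  5.33630302e-01,
        -5.34935675e+02],
       [-3.14040522e-03, -6.24186635e-01, -7.81268956e-01,
         8.94636470e+02],
       [ 0.00000000e+00,  0.00000000e+00,  0.0000
[... 291 characters left out ...]
1,  7.54689984e-01,
        -6.69135503e+02],
       [ 2.36341410e-02, -8.71820845e-01, -4.89254374e-01,
         5.74532130e+02],
       [ 0.00000000e+00,  0.00000000e+00,  0.00000000e+00,
         1.00000000e+00]])}
wrist {'vertical_fov': 68.3075837655972, 'cx': 321.03005166841257, 'cy': 197.82504855269337, 'k1': 0.009433520706984923, 'tool_from_camera': array([[ 1.01674696e-03, -2.68151823e-01,  9.63376129e-01,
        -1.42967451e+02],
       [ 9.99999406e-01, -1.06745528e-04, -1.08511134e-03,
         8.11584185e-01],
       [ 3.93810678e-04,  9.63376660e-01,  2.68151555e-01,
        -6.68036906e+01],
       [ 0.00000000e+00,  0.00000000e+00,  0.00000000e+00,
         1.00000000e+00]])}
```

View pics/scene0.png

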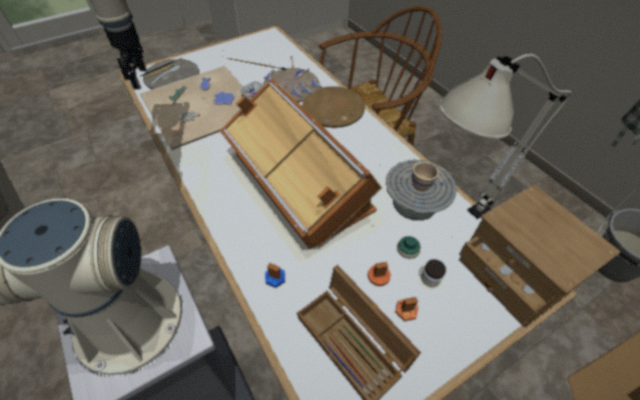

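View pics/side0.png

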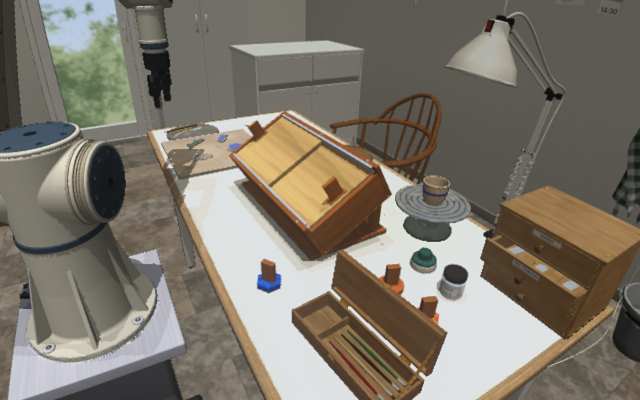

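View pics/wrist0.png

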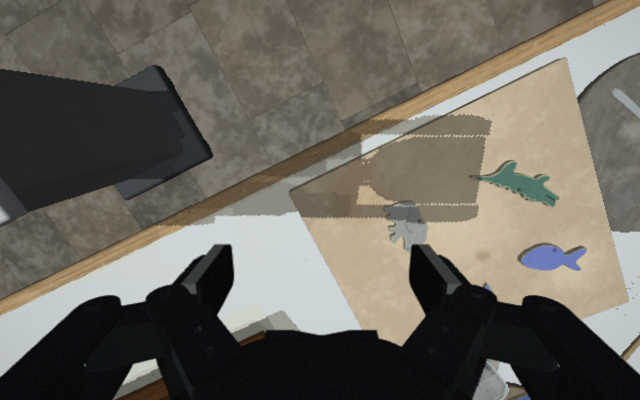

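```bash
python3 - <<'E'
import cv2
a=cv2.imread("pics/scene0.png")[215:345,230:470]
cv2.imwrite("pics/crop1.png",cv2.resize(a,None,fx=3.3,fy=3.3,interpolation=cv2.INTER_CUBIC))
a=cv2.imread("pics/scene0.png")[75:255,210:400]
cv2.imwrite("pics/crop2.png",cv2.resize(a,None,fx=3.3,fy=3.3,interpolation=cv2.INTER_CUBIC))
a=cv2.imread("pics/side0.png")[100:270,220:410]
cv2.imwrite("pics/crop3.png",cv2.resize(a,None,fx=3.3,fy=3.3,interpolation=cv2.INTER_CUBIC))
E
```

```text
(no output)
```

View pics/crop1.png

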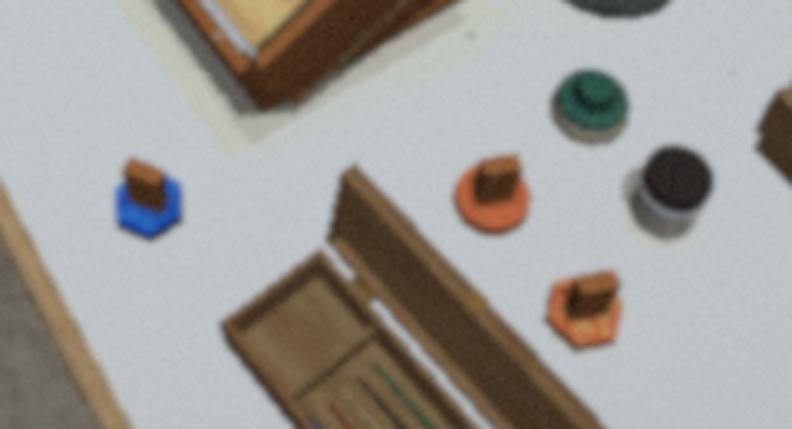

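View pics/crop2.png

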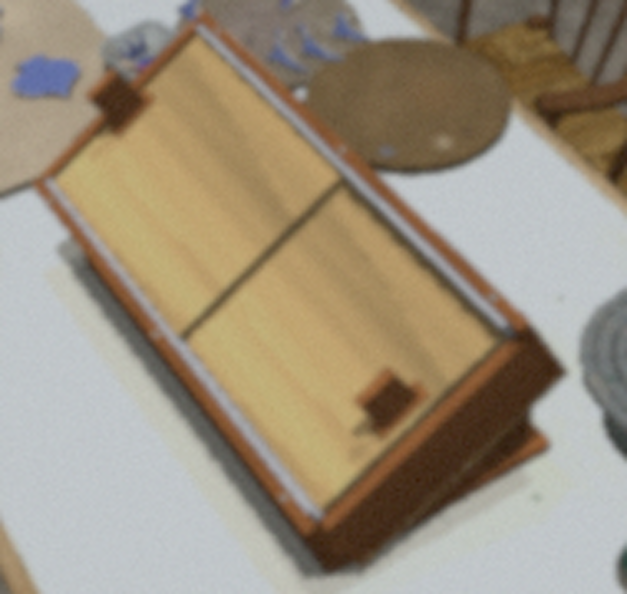

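View pics/crop3.png

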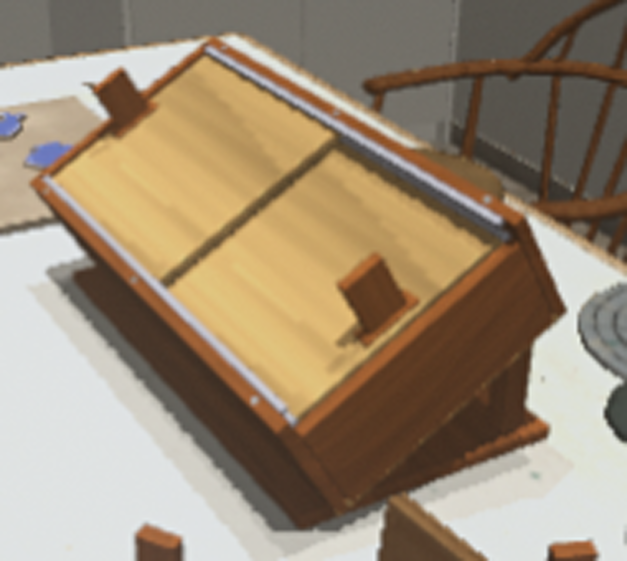

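```bash
cat > h.py <<'E'
from rig import r, grab_frame, camera_params, sign_off
import cv2, numpy as np
from scipy.spatial.transform import Rotation as Ro
from scipy.optimize import least_squares
np.set_printoptions(precision=2,suppress=True)
def toolT(s=None):
    s=s or r.sense(); T=np.eye(4)
    T[:3,:3]=Ro.from_euler('xyz',s['tcp_rot']).as_matrix(); T[:3,3]=s['eef_pos']; return T
def intr(p):
    f=200/np.tan(np.radians(p['vertical_fov'])/2); return f,p['cx'],p['cy'],p['k1']
class Cam:
    def __init__(s,name,tool=None):
        p=camera_params(name); s.f,s.cx,s.cy,s.k=intr(p)
        s.T=p['pose'] if 'pose' in p else (toolT() if tool is None else tool)@p['tool_from_camera']
    def proj(s,P):
        P=np.atleast_2d(P); c=(P-s.T[:3,3])@s.T[:3,:3]; u=c[:,:2]/c[:,2:]
        u=u*(1+s.k*(u**2).sum(1,keepdims=True)); return u*s.f+[s.cx,s.cy]
    def ray(s,px):
        d=(np.array(px,float)-[s.cx,s.cy])/s.f; u=d.copy()
        for _ in range(20): u=d/(1+s.k*(u@u))
        v=s.T[:3,:3]@np.array([u[0],u[1],1]); return s.T[:3,3],v/np.linalg.norm(v)
    def onz(s,px,z):
        o,v=s.ray(px); return o+v*(z-o[2])/v[2]
def tri(obs):
    A=np.zeros((3,3));b=np.zeros(3)
    for c,px in obs:
        o,v=c.ray(px);M=np.eye(3)-np.outer(v,v);A+=M;b+=M@o
    X=np.linalg.solve(A,b); e=[np.linalg.norm(c.proj(X)[0]-px) for c,px in obs]
    return X,np.array(e)
def snap(name,fn,crop=None,sc=None):
    s=r.sense(); im=grab_frame(name); bgr=im[:,:,::-1]; cv2.imwrite('pics/'+fn+'.png',bgr)
    if name=='wrist': np.save('pics/'+fn+'_T.npy',toolT(s))
    return im
E
python3 - <<'E'
from h import *
a=Cam('scene');b=Cam('side')
def c2(x,y): return (210+x/3.3,75+y/3.3)
def c3(x,y): return (220+x/3.3,100+y/3.3)
for n,p,q in [("TL back",c2(203,15),c3(214,40)),("BL front",c2(40,183),c3(37,183)),("TR back",c2(522,322),c3(512,205)),("BR front",c2(318,522),c3(295,425)),("door joint bottom",c2(185,335),c3(166,285)),("joint top",c2(342,183),c3(333,140)),("tabtop L",c2(357,408),c3(340,290)),("tabtop R",c2(390,370),c3(374,255)),("tabtop R2",c2(425,393),c3(388,262))]:
    print(n,*tri([(a,p),(b,q)]))
print(a.onz((275,277),0),a.onz((379,275),0),a.onz((407,312),0))
E
```

```text
TL back [611.88 392.52 218.23] [0.68 0.65]
BL front [426.59 389.63 105.52] [0.2  0.19]
TR back [618.89 -75.48 233.41] [0.71 0.75]
BR front [454.12 -71.63 104.69] [0.53 0.6 ]
door joint bottom [455.14 148.27 104.99] [0.39 0.41]
joint top [606.4  145.86 203.44] [0.18 0.18]
tabtop L [501.3  -47.56 183.66] [0.02 0.02]
tabtop R [532.42 -40.51 199.51] [0.39 0.42]
tabtop R2 [528.99 -76.63 211.96] [3.62 3.9 ]
[349.58 -83.45   0.  ] [ 580.42 -218.62    0.  ] [ 577.31 -333.22   -0.  ]
```

```bash
python3 - <<'E'
from h import *
a=Cam('scene');b=Cam('side')
print(toolT())
for n,p,q in [("lid L",(337,268),(339,253)),("lid R",(418,350),(443,335)),("hex handle",(407,300),(429,301)),("round h",(380,266),(392,268))]:
    print(n,*tri([(a,p),(b,q)]))
E
```

```text
[[ -0.     0.44   0.9  272.71]
 [ -0.     0.9   -0.44 561.96]
 [ -1.    -0.     0.   230.73]
 [  0.     0.     0.     1.  ]]
lid L [ 454.1  -199.03  126.63] [1.13 1.32]
lid R [ 497.45 -430.69  110.59] [0.05 0.06]
hex handle [ 576.33 -325.33   52.99] [1.72 2.07]
round h [ 572.56 -221.4    58.56] [0.21 0.24]
```

```bash
cat >> h.py <<'E'
def orient(yaw=0,tilt=30,spin=0):
    # tool pointing down tilted fwd about case y
    b=np.array([[0,0,1],[0,1,0],[-1,0,0]],float)  # cols x=down,y=+y,z=+x
    return Ro.from_euler('z',yaw,degrees=True).as_matrix()@Ro.from_euler('y',-tilt,degrees=True).as_matrix()@b
def cmd(p,R,T=None):
    T=toolT() if T is None else T
    d=T[:3,:3].T@(np.array(p)-T[:3,3]); w=Ro.from_matrix(T[:3,:3].T@R).as_rotvec(degrees=True)
    print('shift',d.round(1),'rot',w.round(2),'rows>=',np.linalg.norm(d)/62.5,np.linalg.norm(w)/10.7)
E
python3 - <<'E'
from h import *
print(orient())
cmd((430,-45,330),orient())
E
```

```text
[[ 0.5   0.    0.87]
 [ 0.    1.    0.  ]
 [-0.87  0.    0.5 ]]
shift [ -98.8 -477.5  406.5] rot [-25.27 -29.5    6.84] rows>= 10.157054414852707 3.6858833890290064
```

{"name": "drive_tool", "arguments": {
  "rows": [-99, -477, 406, -25, -29.5, 7, 60, -99, -477, 406, -25, -29.5, 7, 60, -99, -477, 406, -25, -29.5, 7, 60, -99, -477, 406, -25, -29.5, 7, 60, -99, -477, 406, -25, -29.5, 7, 60, -99, -477, 406, -25, -29.5, 7, 60, -99, -477, 406, -25, -29.5, 7, 60, -99, -477, 406, -25, -29.5, 7, 60, -99, -477, 406, -25, -29.5, 7, 60, -99, -477, 406, -25, -29.5, 7, 60]
}}

```text
clock: 1.4
eef_pos: [416.7, 7.0, 321.2]
tcp_rot: [0.009, 1.049, 0.004]
contact_force: [1.3, 0.6, 1.2]
opening: 0.601
```

{"name": "drive_tool", "arguments": {
  "rows": [0, 0, 0, 0, 0, 0, 60]
}}

```text
clock: 1.52
eef_pos: [417.2, 2.6, 322.0]
tcp_rot: [0.008, 1.048, -0.006]
contact_force: [0.2, 0.4, -0.2]
opening: 0.599
```

```bash
python3 - <<'E'
from h import *
print(toolT(), r.sense()['qpos'],r.sense()['clock'])
snap('wrist','w1')
E
```

```text
[[  0.5    0.01   0.87 417.25]
 [ -0.     1.    -0.01   2.58]
 [ -0.87   0.     0.5  322.  ]
 [  0.     0.     0.     1.  ]] [ 0.01 -0.37  2.25 -0.01  0.74 -1.54] 1.525
```

View pics/w1.png

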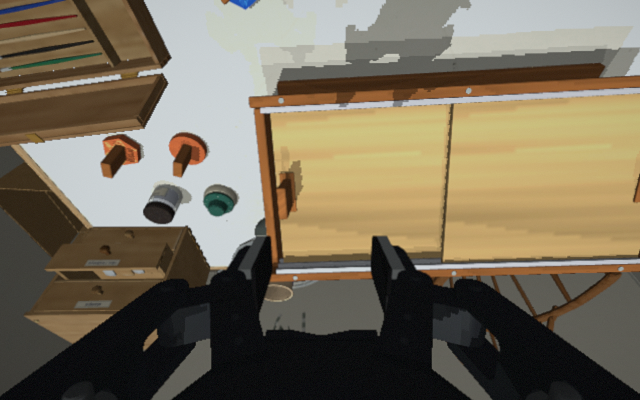

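```bash
python3 - <<'E'
import cv2
i=cv2.imread("pics/w1.png")
cv2.imwrite("pics/w1a.png",cv2.resize(i[85:285,240:480],None,fx=3.3,fy=3,interpolation=cv2.INTER_CUBIC))
cv2.imwrite("pics/w1b.png",cv2.resize(i[110:240,80:260],None,fx=4,fy=4,interpolation=cv2.INTER_CUBIC))
E
```

```text
(no output)
```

View pics/w1a.png

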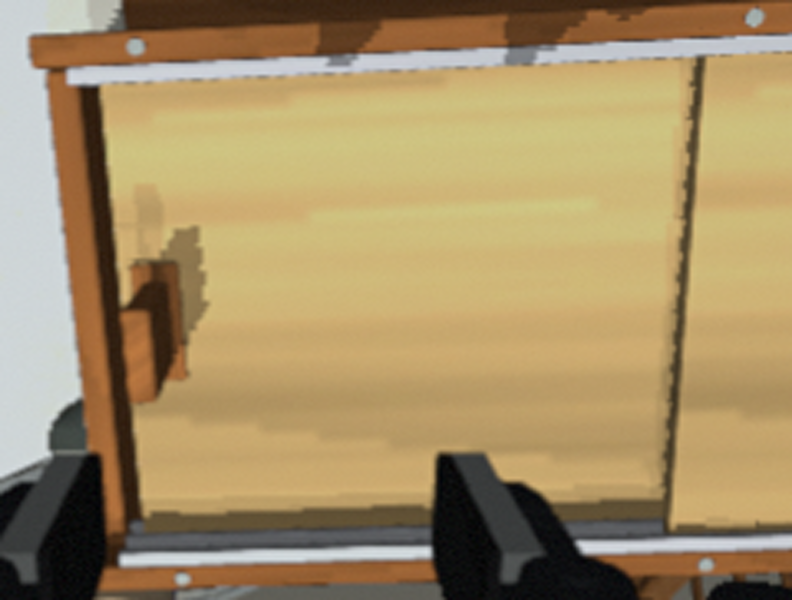

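View pics/w1b.png

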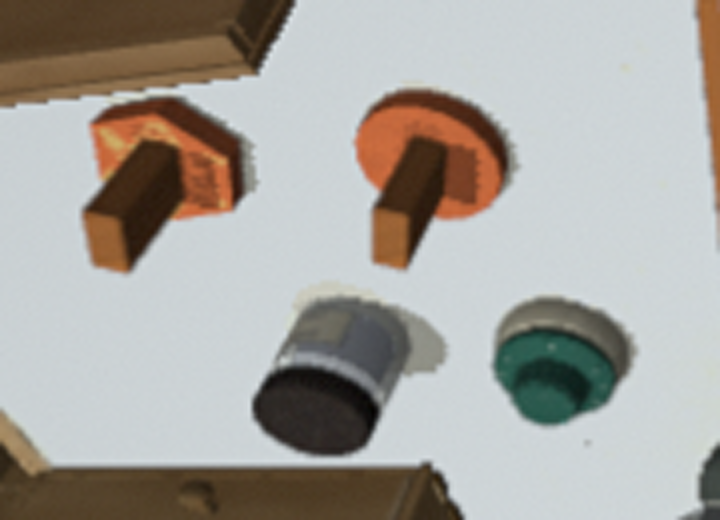

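```bash
python3 - <<'E'
from h import *
a=Cam('scene');b=Cam('side');w=Cam('wrist',np.load('pics/w1_T.npy'))
c2=lambda p:(210+p[0]/3.3,75+p[1]/3.3)
c3=lambda p:(220+p[0]/3.3,100+p[1]/3.3)
c1=lambda p:(240+p[0]/3.3,85+p[1]/3)
S=[]
for p,q,m in [((283,497),(253,400),(135,47)),((155,330),(133,282),(755,17)),((490,297),(486,200),(182,580)),((343,148),(337,113),(707,565))]:
    X,e=tri([(a,c2(p)),(b,c3(q)),(w,c1(m))]); S.append(X); print(X,e)
S=np.array(S)
print('edges',S[1]-S[0],S[3]-S[2],S[2]-S[0],S[3]-S[1], np.linalg.norm(S[2]-S[0]))
for k in (0,2):
    d=S[k+1]-S[k]; print('yaw',np.degrees(np.arctan2(-d[0],d[1])))
d=S[2]-S[0];print('tilt',np.degrees(np.arctan2(d[2],np.hypot(d[0],d[1]))))
# predicted wrist pts
print(w.proj(S), [c1(m) for m in [(135,47),(755,17),(182,580),(707,565)]])
E
```

```text
[440.93 -40.82 110.97] [0.4  0.5  1.91]
[434.82 162.7  107.44] [0.62 0.65 2.13]
[626.3  -33.57 219.84] [0.82 0.56 2.08]
[621.61 167.49 218.32] [0.18 0.45 1.35]
edges [ -6.11 203.52  -3.54] [ -4.68 201.06  -1.51] [185.36   7.25 108.86] [186.79   4.79 110.89] 215.0877794781914
yaw 1.7202318908745564
yaw 1.334138922967508
tilt 30.406349707998235
[[280.61  98.78]
 [470.14  89.01]
 [294.45 276.37]
 [453.75 272.08]] [(280.90909090909093, 100.66666666666667), (468.7878787878788, 90.66666666666667), (295.1515151515151, 278.33333333333337), (454.24242424242425, 273.33333333333337)]
```

```bash
cat >> h.py <<'E'
RAIL=np.array([[440.93,-40.82,110.97],[434.82,162.7,107.44],[626.3,-33.57,219.84],[621.61,167.49,218.32]])
YAW=1.5
def caseR(yaw=YAW):
    return Ro.from_euler('z',yaw,degrees=True).as_matrix()@Ro.from_euler('y',-30,degrees=True).as_matrix() # cols u,v,n
CR=caseR(); RO=RAIL.mean(0)
def onplane(cam,px,h,off=0):  # h over inner floor; returns case-plane coords (u,v) and world
    o,v=cam.ray(px); n=CR[:,2]; P=o+v*((RO+n*(h-98)-o)@n)/(v@n); return CR.T@(P-RO),P
E
python3 - <<'E'
from h import *
a=Cam('scene');b=Cam('side');w=Cam('wrist',np.load('pics/w1_T.npy'))
c2=lambda p:(210+p[0]/3.3,75+p[1]/3.3)
c3=lambda p:(220+p[0]/3.3,100+p[1]/3.3)
c1=lambda p:(240+p[0]/3.3,85+p[1]/3)
print((RAIL-RO)@CR)
for m in [(120,308),(158,308),(158,400),(128,403)]: print('tab',*onplane(w,c1(m),130))
for m in [(98,90),(142,510)]: print('door/wall right edge on door',onplane(w,c1(m),78)[0])
for m in [(50,72),(97,540),(78,85),(122,520)]: print('wall top',onplane(w,c1(m),80)[0])
for m in [(700,58),(668,528)]: print('front door edge',onplane(w,c1(m),92)[0])
for m in [(32,38)]: print('corner',onplane(w,c1(m),98)[0])
E
```

```text
[[-106.86 -102.38    0.3 ]
 [-109.3   101.23   -2.37]
 [ 108.22  -99.98    1.84]
 [ 107.95  101.13    0.23]]
tab [ -15.58 -108.8    32.  ] [504.28 -45.59 184.07]
tab [-15.2  -96.52  32.  ] [504.29 -33.3  184.26]
tab [ 19.29 -98.78  32.  ] [534.21 -34.78 201.5 ]
tab [  20.16 -108.85   32.  ] [535.22 -44.82 201.94]
door/wall right edge on door [ -90.59 -119.4   -20.  ]
door/wall right edge on door [  88.79 -116.35  -20.  ]
wall top [ -97.8  -135.31  -18.  ]
wall top [ 101.93 -135.27  -18.  ]
wall top [ -92.67 -125.91  -18.  ]
wall top [  92.43 -124.39  -18.  ]
front door edge [-94.45  84.97  -6.  ]
front door edge [95.53 88.5  -6.  ]
corner [-109.2  -135.95    0.  ]
```

```bash
cat >> h.py <<'E'
def P(u,v,n): return RO+CR@np.array([u,v,n],float)
E
python3 - <<'E'
from h import *
cmd(P(2,-103,60),orient(YAW)); print(P(2,-103,60))
E
```

```text
shift [134.6 -43.8  25.4] rot [-1.97 -0.11  0.82] rows>= 2.3015036145725247 0.199634188377994
[505.35 -39.75 217.1 ]
```

{"name": "drive_tool", "arguments": {
  "rows": [70, -44, 25, -2, 0, 0.8, 60, 134.5, -44, 25.5, -2, 0, 0.8, 60, 134.5, -44, 25.5, -2, 0, 0.8, 60, 134.5, -44, 25.5, -2, 0, 0.8, 60, 134.5, -44, 25.5, -2, 0, 0.8, 60]
}}

```text
clock: 2.2
eef_pos: [505.1, -38.2, 217.8]
tcp_rot: [-0.0, 1.049, 0.029]
contact_force: [-0.5, -0.1, -0.0]
opening: 0.602
```

```bash
python3 - <<'E'
from h import *
T=toolT();print((T[:3,3]-RO)@CR, CR.T@T[:3,:3], r.sense()['clock'])
snap('wrist','w2')
cmd(P(2,-103,60),orient(YAW))
E
```

```text
[   2.12 -101.46   60.69] [[-0. -0.  1.]
 [ 0.  1.  0.]
 [-1.  0. -0.]] 2.2
shift [ 1.1 -1.2 -0.6] rot [ 0.14 -0.04 -0.04] rows>= 0.027664992735915123 0.013854744176278884
```

View pics/w2.png

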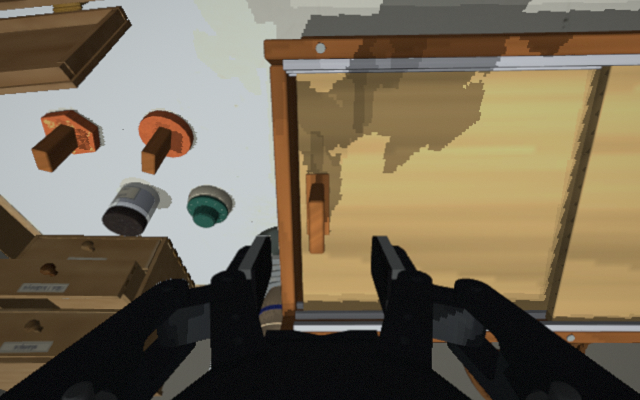

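```bash
python3 - <<'E'
from h import *
i=cv2.imread("pics/w2.png")
cv2.imwrite("pics/w2a.png",cv2.resize(i[160:270,270:370],None,fx=5,fy=5,interpolation=cv2.INTER_CUBIC))
cv2.imwrite("pics/w2b.png",cv2.resize(i[90:190,20:220],None,fx=4,fy=4,interpolation=cv2.INTER_CUBIC))
E
```

```text
(no output)
```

View pics/w2a.png

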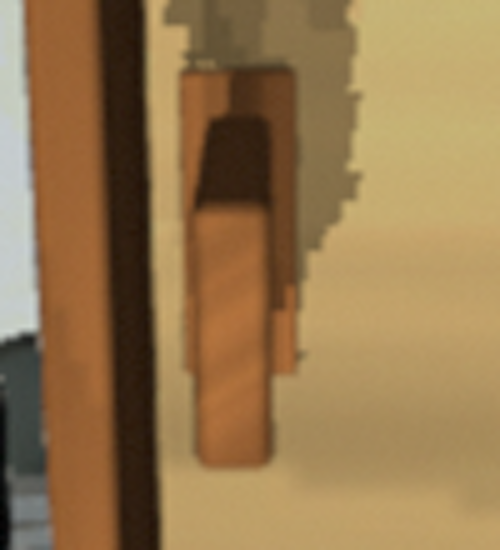

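View pics/w2b.png

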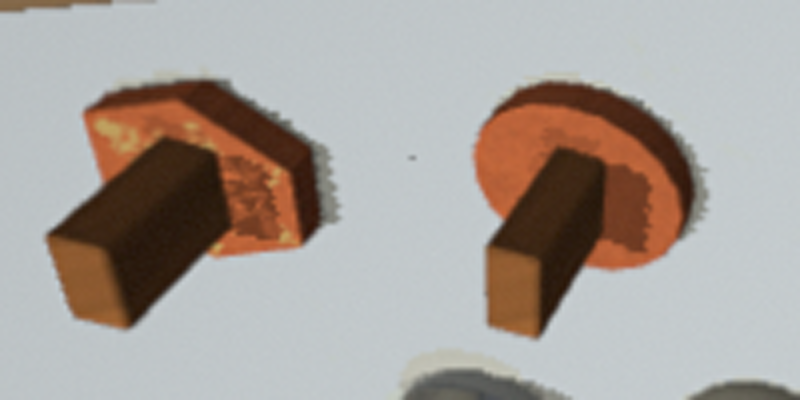

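```bash
python3 - <<'E'
from h import *
w1=Cam('wrist',np.load('pics/w1_T.npy'));w2=Cam('wrist',np.load('pics/w2_T.npy'));a=Cam('scene')
c1=lambda p:(240+p[0]/3.3,85+p[1]/3)
for m,q in zip([(120,308),(158,308),(158,400),(128,403)],[(195,205),(268,207),(270,465),(200,465)]):
    px=(270+q[0]/5,160+q[1]/5)
    print('tab',onplane(w2,px,130)[0],(tri([(w1,c1(m)),(w2,px)])[0]-RO)@CR)
print('wall', onplane(w2,(270+100/5,160),80)[0])
for m in [(85,212),(128,220),(128,271),(92,265)]: print(w1.onz((80+m[0]/4,110+m[1]/4),62))
X=[]
for m,q in zip([(85,212),(128,220),(128,271),(92,265)],[(48,235),(108,247),(130,328),(75,315)]):
    p2=(20+q[0]/4,90+q[1]/4);print('hex',w2.onz(p2,62),*tri([(w1,(80+m[0]/4,110+m[1]/4)),(w2,p2)])); X.append(w2.onz(p2,62))
X=np.array(X);print(X.mean(0)); d=X[3]-X[0];print(np.degrees(np.arctan2(d[1],d[0])));d=X[2]-X[1];print(np.degrees(np.arctan2(d[1],d[0])))
E
```

```text
tab [ -14.94 -108.65   32.  ] [ -15.99 -108.44   34.79]
tab [-14.71 -99.83  32.  ] [-10.16 -99.42  13.72]
tab [ 19.37 -99.4   32.  ] [ 20.13 -99.26  30.06]
tab [  19.39 -108.29   32.  ] [  19.82 -108.59   31.92]
wall [ -32.58 -124.74  -18.  ]
[ 564.85 -328.47   62.  ]
[ 568.88 -314.5    62.  ]
[ 594.39 -327.76   62.  ]
[ 591.08 -340.07   62.  ]
hex [ 564.13 -328.83   62.  ] [ 561.8  -325.     65.47] [0.17 0.25]
hex [ 567.44 -316.22   62.  ] [ 558.9  -303.5    73.74] [0.31 0.47]
hex [ 594.81 -327.38   62.  ] [ 597.08 -330.53   59.19] [0.11 0.16]
hex [ 590.62 -339.13   62.  ] [ 593.58 -343.06   58.85] [0.11 0.15]
[ 579.25 -327.89   62.  ]
-21.24895726008799
-22.174261336587232
```

```bash
python3 - <<'E'
from h import *
cmd(P(2,-104,1),orient(YAW))
E
```

```text
shift [60.1 -2.3 -0.6] rot [ 0.14 -0.04 -0.04] rows>= 0.9619360584989676 0.013854744176278884
```

{"name": "drive_tool", "arguments": {
  "rows": [30, -2.5, -0.5, 0, 0, 0, 60, 60, -2.5, -0.5, 0, 0, 0, 60, 60, -2.5, -0.5, 0, 0, 0, 60, 60, -2.5, -0.5, 0, 0, 0, 0, 60, -2.5, -0.5, 0, 0, 0, 0, 60, -2.5, -0.5, 0, 0, 0, 0, 60, -2.5, -0.5, 0, 0, 0, 0, 60, -2.5, -0.5, 0, 0, 0, 0],
  "newtons": 30
}}

```text
clock: 3.25
eef_pos: [535.1, -40.2, 167.5]
tcp_rot: [-0.002, 1.046, 0.028]
contact_force: [-6.1, 1.1, 10.2]
opening: 0.112
```

```bash
python3 - <<'E'
from h import *
T=toolT();print((T[:3,3]-RO)@CR, r.sense()['clock'],r.sense()['contact_force'])
snap('wrist','w3')
E
```

```text
[   2.94 -104.2     2.21] 3.25 [-6.09  1.07 10.24]
```

View pics/w3.png

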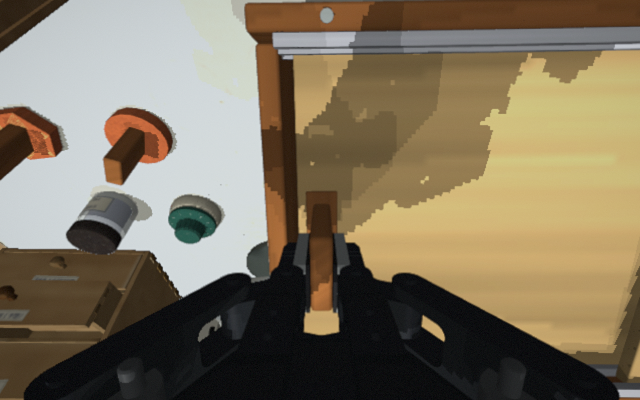

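{"name": "drive_tool", "arguments": {
  "rows": [-1, 15, 0, 0, 0, 0, 0, -1, 38, 0, 0, 0, 0, 0, -1, 62, 0, 0, 0, 0, 0, -1, 86, 0, 0, 0, 0, 0, -1, 110, 0, 0, 0, 0, 0, -1, 132, 0, 0, 0, 0, 0, -1, 148, 0, 0, 0, 0, 0, -1, 157, 0, 0, 0, 0, 0, -1, 157, 0, 0, 0, 0, 0, -1, 157, 0, 0, 0, 0, 0]
}}

```text
clock: 4.55
eef_pos: [528.4, 116.5, 168.2]
tcp_rot: [-0.004, 1.047, 0.026]
contact_force: [-11.3, 1.0, 5.6]
opening: 0.11
```

```bash
python3 - <<'E'
from h import *
T=toolT();print((T[:3,3]-RO)@CR, r.sense()['clock'],r.sense()['contact_force']@CR)
snap('scene','s4');snap('wrist','w4')
E
```

```text
[ 1.07 52.55  4.04] 4.55 [-6.96  1.25 10.45]
```

View pics/s4.png

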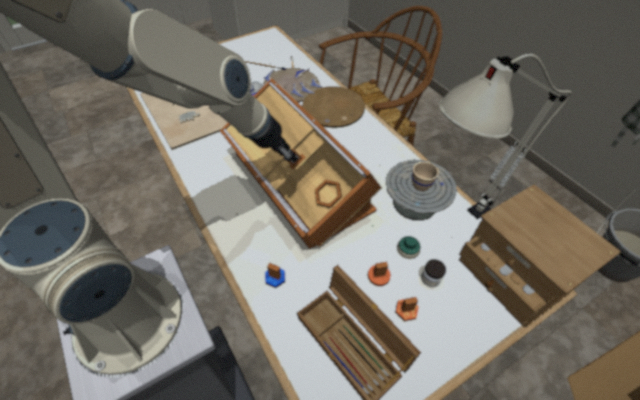

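View pics/w4.png

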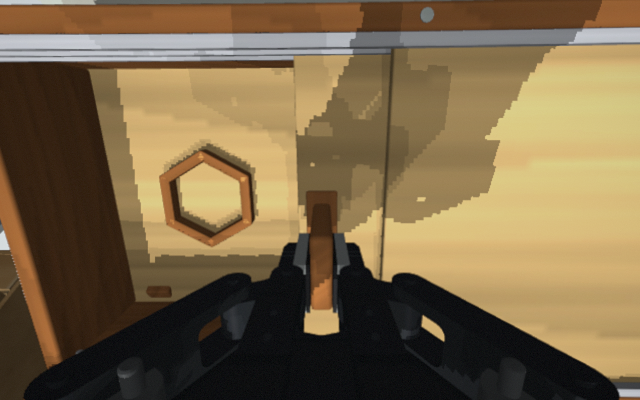

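{"name": "drive_tool", "arguments": {
  "rows": [0, 0, 0, 0, 0, 0, 35, 0, 0, 0, 0, 0, 0, 35, 0, 0, 0, 0, 0, 0, 35, -50, 0, 0, 0, 0, 0, 35, -90, -60, 0, 0, 0, 0, 60, -90, -80, 0, 0, 0, 0, 60, -90, -80, 0, 0, 0, 0, 60, -90, -80, 0, 0, 0, 0, 60]
}}

```text
clock: 5.65
eef_pos: [485.9, 35.1, 246.2]
tcp_rot: [-0.004, 1.047, 0.025]
contact_force: [0.4, -0.6, -0.4]
opening: 0.599
```

```bash
python3 - <<'E'
from h import *
T=toolT();print((T[:3,3]-RO)@CR, r.sense()['clock'],r.sense()['contact_force']@CR)
snap('wrist','w5')
i=cv2.imread("pics/w5.png")
cv2.imwrite("pics/w5b.png",cv2.resize(i[100:250,200:360],None,fx=4,fy=4,interpolation=cv2.INTER_CUBIC))
i=cv2.imread("pics/w4.png")
cv2.imwrite("pics/w4b.png",cv2.resize(i[130:260,140:280],None,fx=4,fy=4,interpolation=cv2.INTER_CUBIC))
E
```

```text
[  1.41 -27.67  93.95] 5.65 [ 0.09 -0.6  -0.52]
```

View pics/w5.png

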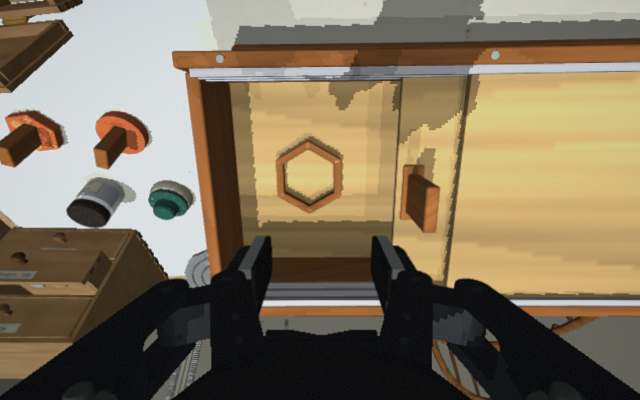

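View pics/w5b.png

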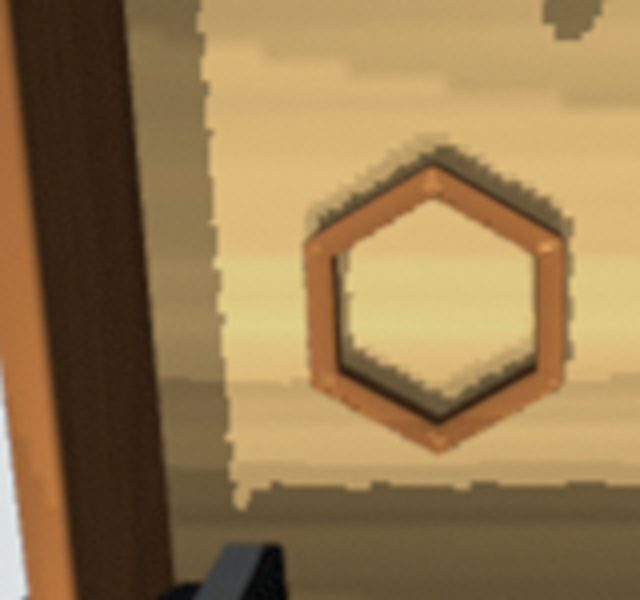

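View pics/w4b.png

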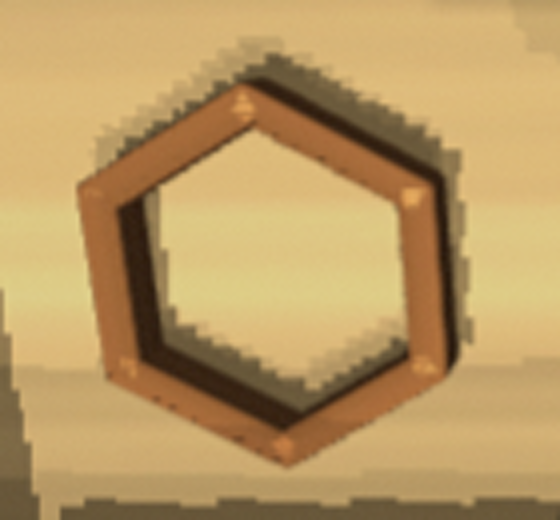

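```bash
python3 - <<'E'
from h import *
i=cv2.imread("pics/s4.png")
cv2.imwrite("pics/s4b.png",cv2.resize(i[165:225,295:365],None,fx=9,fy=9,interpolation=cv2.INTER_CUBIC))
w4=Cam('wrist',np.load('pics/w4_T.npy'));w5=Cam('wrist',np.load('pics/w5_T.npy'))
A=[(433,165),(567,237),(562,385),(438,453),(312,387),(305,243)]
B=[(243,85),(438,180),(445,372),(288,466),(108,375),(78,190)]
L=[];M=[];N=[]
for p,q in zip(A,B):
    p=(200+p[0]/4,100+p[1]/4);q=(140+q[0]/4,130+q[1]/4)
    X,e=tri([(w5,p),(w4,q)]); L.append(CR.T@(X-RO)); M.append(onplane(w5,p,12)[0]);N.append(onplane(w4,q,12)[0])
L,M,N=map(np.array,(L,M,N)); print(L,L.mean(0));print(M,M.mean(0));print(N,N.mean(0))
for m in (M,N):
  for k,j in ((4,5),(2,1)): d=m[j]-m[k];print(np.degrees(np.arctan2(d[1],d[0])))
E
```

```text
[[-38.59 -41.71 -85.73]
 [-19.34  -5.18 -87.29]
 [ 22.06  -5.92 -86.63]
 [ 43.17 -41.09 -86.91]
 [ 23.07 -76.86 -87.08]
 [-17.44 -76.99 -86.03]] [  2.15 -41.29 -86.61]
[[-38.77 -41.74 -86.  ]
 [-19.47  -5.25 -86.  ]
 [ 22.5   -5.77 -86.  ]
 [ 42.89 -41.04 -86.  ]
 [ 23.3  -76.59 -86.  ]
 [-17.61 -77.01 -86.  ]] [  2.14 -41.23 -86.  ]
[[-38.37 -41.81 -86.  ]
 [-19.65  -4.86 -86.  ]
 [ 21.2   -5.89 -86.  ]
 [ 42.72 -40.73 -86.  ]
 [ 22.12 -76.33 -86.  ]
 [-17.28 -76.96 -86.  ]] [  1.79 -41.1  -86.  ]
-179.4136707750112
179.2991614553437
-179.0777689600787
178.55623465047574
```

View pics/s4b.png

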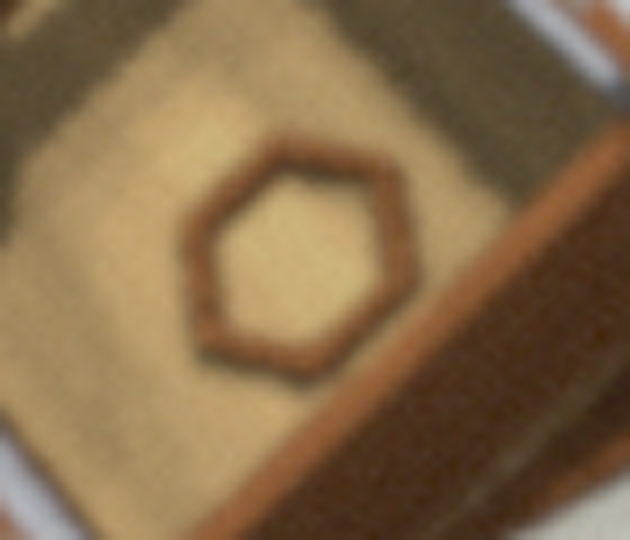

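```bash
python3 - <<'E'
from h import *
cmd((579,-328,190),orient(-21.7,0))
E
```

```text
shift [  90.3 -365.9   43.3] rot [22.85 29.57 -6.01] rows>= 6.070204016782457 3.5374930336009185
```

{"name": "drive_tool", "arguments": {
  "rows": [0, -60, 0, 0, 0, 0, 80, 20, -120, 10, 6, 8, -2, 80, 90, -366, 43, 23, 29.5, -6, 80, 90, -366, 43, 23, 29.5, -6, 80, 90, -366, 43, 23, 29.5, -6, 80, 90, -366, 43, 23, 29.5, -6, 80, 90, -366, 43, 23, 29.5, -6, 80, 90, -366, 43, 23, 29.5, -6, 80, 90, -366, 43, 23, 29.5, -6, 80]
}}

```text
clock: 6.82
eef_pos: [578.4, -326.2, 190.0]
tcp_rot: [1.602, 1.57, 1.222]
contact_force: [-0.2, -0.2, -0.2]
opening: 0.802
```

```bash
python3 - <<'E'
from h import *
print(toolT(), r.sense()['clock'],r.sense()['qpos'])
snap('wrist','w6')
i=cv2.imread("pics/w6.png")
cv2.imwrite("pics/w6b.png",cv2.resize(i[120:300,240:420],None,fx=4,fy=3.3,interpolation=cv2.INTER_CUBIC))
E
```

```text
[[   0.      0.37    0.93  578.43]
 [   0.      0.93   -0.37 -326.19]
 [  -1.      0.     -0.    190.01]
 [   0.      0.      0.      1.  ]] 6.825 [-0.52  0.45  1.58  0.    1.11 -1.71]
```

View pics/w6.png

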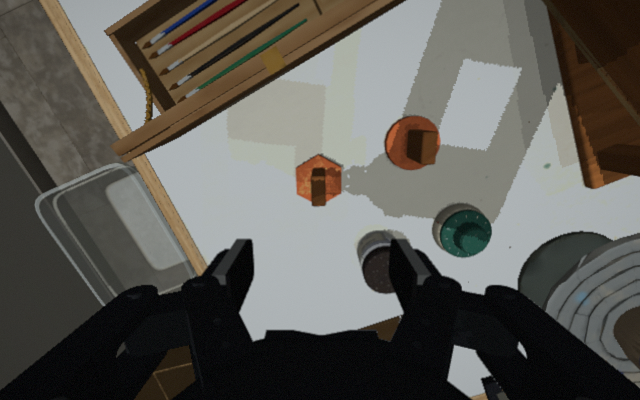

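View pics/w6b.png

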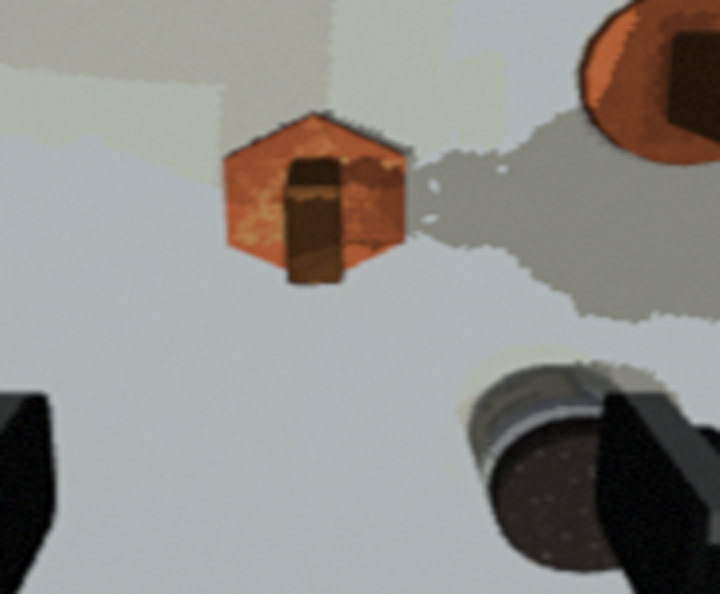

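```bash
python3 - <<'E'
from h import *
T=np.load('pics/w6_T.npy');w=Cam('wrist',T);w2=Cam('wrist',np.load('pics/w2_T.npy'))
f=lambda p:(240+p[0]/4,120+p[1]/3.3)
loc=lambda X:T[:3,:3].T@(X-T[:3,3])
for p in [(287,197),(342,197),(342,283),(290,283)]: X=w.onz(f(p),62);print(X,loc(X))
for p,z in [((405,155),14),((405,243),14),((225,157),14),((228,245),14),((315,114),14)]: print('hex',loc(w.onz(f(p),z)))
print('jar',loc(w.onz((380,269),60)),'timer',loc(w.onz((467,237),40)),'round',loc(w.onz((412,143),14)))
for p in [(400,0),(120,158)]: print('lid',loc(w.onz(p,115)))
E
```

```text
[ 567.06 -330.37   62.  ] [128.    -8.27  -9.  ]
[ 571.85 -318.4    62.  ] [128.02   4.63  -8.99]
[ 595.62 -327.8    62.  ] [128.02   4.72  16.57]
[ 590.98 -339.4    62.  ] [128.    -7.78  16.57]
hex [176.04  22.45 -12.93]
hex [176.04  22.99  17.16]
hex [175.98 -26.67 -12.28]
hex [175.98 -26.52  17.84]
hex [176.01  -2.07 -26.45]
jar [130.08  61.1   85.29] timer [150.21 156.36  58.3 ] round [176.14  97.43 -38.65]
lid [  75.08   51.41 -138.33]
lid [  74.82 -147.53  -36.6 ]
```

{"name": "drive_tool", "arguments": {
  "rows": [50, -1.8, 2.5, 0, 0, 0, 60, 100, -1.8, 2.5, 0, 0, 0, 60, 140, -1.8, 2.5, 0, 0, 0, 60, 162, -1.8, 2.5, 0, 0, 0, 60, 162, -1.8, 2.5, 0, 0, 0, 60, 162, -1.8, 2.5, 0, 0, 0, 60]
}}

```text
clock: 7.62
eef_pos: [581.6, -329.0, 30.3]
tcp_rot: [0.253, 1.568, -0.126]
contact_force: [-0.2, 0.1, 0.1]
opening: 0.601
```

```bash
python3 - <<'E'
from h import *
print(toolT(), r.sense()['clock'])
snap('wrist','w7')
E
```

```text
[[   0.      0.37    0.93  581.55]
 [  -0.      0.93   -0.37 -328.98]
 [  -1.      0.      0.     30.26]
 [   0.      0.      0.      1.  ]] 7.625
```

View pics/w7.png

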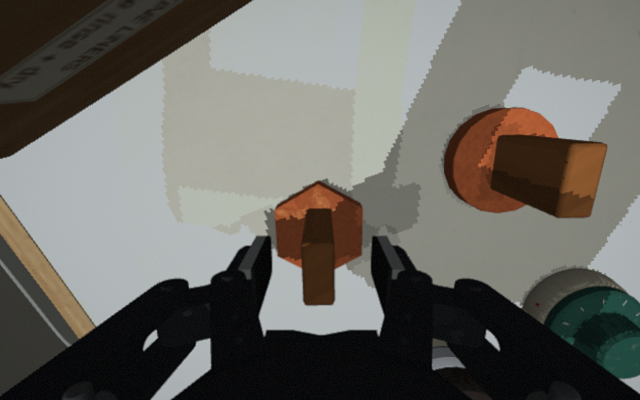

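{"name": "drive_tool", "arguments": {
  "rows": [1, 0, 0, 0, 0, 0, 0, 1, 0, 0, 0, 0, 0, 0, 1, 0, 0, 0, 0, 0, 0, 1, 0, 0, 0, 0, 0, 0, 1, 0, 0, 0, 0, 0, 0, 1, 0, 0, 0, 0, 0, 0],
  "newtons": 40
}}

```text
clock: 8.43
eef_pos: [582.1, -329.6, 30.4]
tcp_rot: [0.11, 1.566, -0.27]
contact_force: [-1.2, 0.1, 6.6]
opening: 0.153
```

{"name": "drive_tool", "arguments": {
  "rows": [-20, 0, 0, 0, 0, 0, 0, -60, 0, 0, 0, 0, 0, 0, -60, 0, 0, 0, 0, 0, 0, -60, 0, 0, 0, 0, 0, 0]
}}

```text
clock: 8.93
eef_pos: [581.7, -329.4, 90.8]
tcp_rot: [0.104, 1.566, -0.276]
contact_force: [0.2, -0.1, -1.5]
opening: 0.154
```

```bash
python3 - <<'E'
from h import *
print(toolT(), r.sense()['clock'])
snap('wrist','w8')
i=cv2.imread("pics/w8.png")
cv2.imwrite("pics/w8b.png",cv2.resize(i[150:330,230:410],None,fx=3.3,fy=3.3,interpolation=cv2.INTER_CUBIC))
snap('side','d8')
E
```

```text
[[   0.      0.37    0.93  581.67]
 [  -0.      0.93   -0.37 -329.38]
 [  -1.      0.      0.01   90.76]
 [   0.      0.      0.      1.  ]] 8.925
```

View pics/w8b.png

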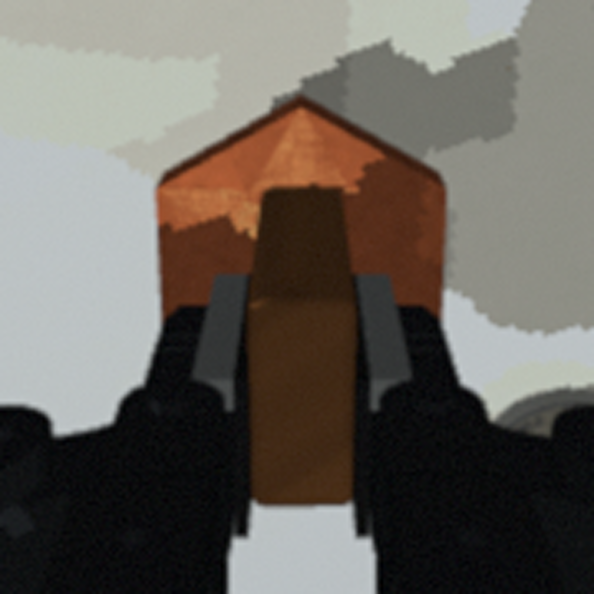

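```bash
python3 - <<'E'
from h import *
c=Cam('wrist',np.eye(4))
f=lambda p:(230+p[0]/3.3,150+p[1]/3.3)
for p,x in [((302,108),16.4),((160,187),16.4),((442,187),16.4),((163,300),16.4),((441,300),16.4),((250,303),-31.6),((352,303),-31.6),((255,503),-31.6),((350,503),-31.6)]:
    o,v=c.ray(f(p)); print(x,o+v*(x-o[0])/v[0])
E
```

```text
16.4 [ 16.4    0.83 -31.07]
16.4 [ 16.4  -23.52 -17.21]
16.4 [ 16.4   24.83 -17.21]
16.4 [ 16.4  -23.8    3.75]
16.4 [16.4  25.45  3.74]
-31.6 [-31.6   -5.64 -17.08]
-31.6 [-31.6    7.   -17.08]
-31.6 [-31.6   -5.38  11.42]
-31.6 [-31.6    7.12  11.41]
```

```bash
python3 - <<'E'
from h import *
print(P(4.5,-41.9,60))
cmd(P(4.5,-41.9,60),orient(YAW))
cmd(P(4.5,-41.9,110),orient(YAW))
E
```

```text
[505.92  21.38 218.35]
shift [-129.2  297.7 -199.3] rot [-22.72 -29.4    6.08] rows>= 6.093615688261185 3.5183052894194584
shift [-172.6  287.9 -222.1] rot [-22.72 -29.4    6.08] rows>= 6.43989630046942 3.5183052894194584
```

{"name": "drive_tool", "arguments": {
  "rows": [-50, 0, 0, 0, 0, 0, 0, -110, 0, 0, 0, 0, 0, 0, -150, 20, -10, 0, 0, 0, 0, -165, 65, -45, -5, -6, 1, 0, -172, 110, -85, -10, -12, 2.5, 0, -172, 160, -125, -15, -19, 4, 0, -172, 210, -165, -20, -26, 5.5, 0, -172, 255, -200, -22.7, -29.4, 6.1, 0, -172, 288, -222, -22.7, -29.4, 6.1, 0, -172, 288, -222, -22.7, -29.4, 6.1, 0]
}}

```text
clock: 10.28
eef_pos: [479.6, 23.3, 260.2]
tcp_rot: [0.001, 1.049, 0.031]
contact_force: [0.9, 0.4, -0.9]
opening: 0.156
```

{"name": "drive_tool", "arguments": {
  "rows": [0, 0, 0, 0, 0, 0, 0, 0, 0, 0, 0, 0, 0, 0]
}}

```text
clock: 10.52
eef_pos: [479.6, 22.4, 259.8]
tcp_rot: [0.001, 1.05, 0.03]
contact_force: [-0.1, 0.7, -1.1]
opening: 0.158
```

```bash
python3 - <<'E'
from h import *
T=toolT();print((T[:3,3]-RO)@CR, r.sense()['clock'])
cmd(P(4.5,-41.9,55),orient(YAW))
snap('wrist','w9')
E
```

```text
[  2.46 -40.17 108.99] 10.525
shift [54.  -1.8  2.2] rot [ 0.15 -0.15 -0.1 ] rows>= 0.8649737705324436 0.021871968832724
```

View pics/w9.png

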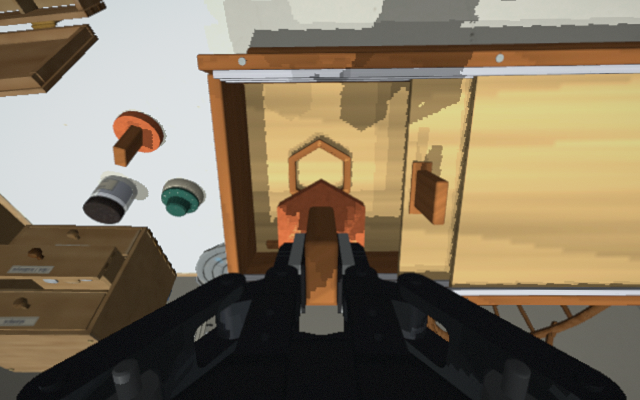

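{"name": "drive_tool", "arguments": {
  "rows": [35, -1.8, 2.2, 0, 0, 0, 0, 75, -1.8, 2.2, 0, 0, 0, 0, 110, -1.8, 2.2, 0, 0, 0, 0, 135, -1.8, 2.2, 0, 0, 0, 0, 154, -1.8, 2.2, 0, 0, 0, 0, 154, -1.8, 2.2, 0, 0, 0, 0, 154, -1.8, 2.2, 0, 0, 0, 0]
}}

```text
clock: 11.45
eef_pos: [558.3, 22.1, 127.6]
tcp_rot: [0.0, 1.05, 0.028]
contact_force: [-0.2, 0.2, -0.8]
opening: 0.156
```

```bash
python3 - <<'E'
from h import *
T=toolT();print((T[:3,3]-RO)@CR, r.sense()['clock'])
cmd(P(4.5,-41.9,-60),orient(YAW))
snap('wrist','w10'); snap('scene','s10');snap('side','d10')
i=cv2.imread("pics/w10.png")
cv2.imwrite("pics/w10b.png",cv2.resize(i[130:330,230:410],None,fx=3.6,fy=3,interpolation=cv2.INTER_CUBIC))
a=cv2.imread("pics/s10.png")[150:230,285:385];b=cv2.imread("pics/d10.png")[150:230,285:385]
cv2.imwrite("pics/sd10.png",cv2.resize(cv2.hconcat([a,b]),None,fx=4,fy=4,interpolation=cv2.INTER_CUBIC))
E
```

```text
[  4.51 -42.56 -44.76] 11.45
shift [15.2  0.6  0. ] rot [ 0.07 -0.15 -0.06] rows>= 0.24405110269966998 0.016320769700571055
```

View pics/w10b.png

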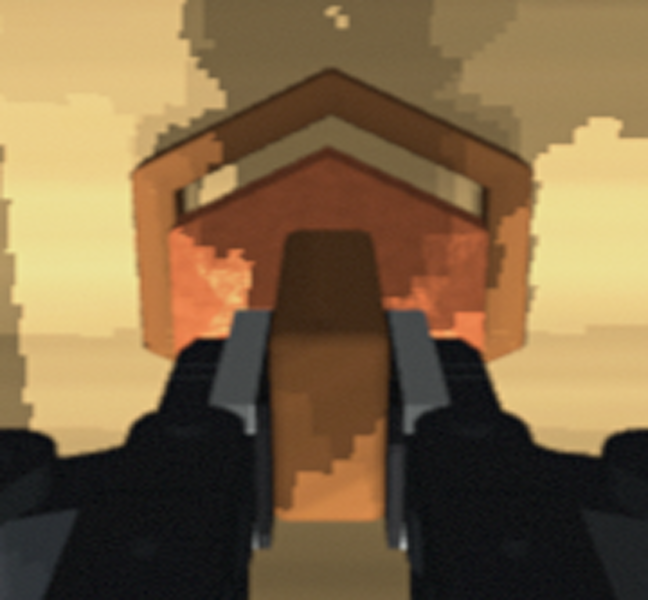

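View pics/sd10.png

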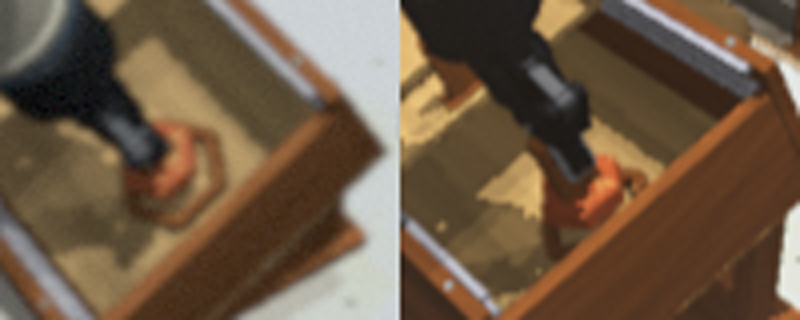

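```bash
python3 - <<'E'
from h import *
c=Cam('wrist',np.eye(4))
f=lambda p:(230+p[0]/3.6,130+p[1]/3)
def loc(p,x):
    o,v=c.ray(f(p)); return o+v*(x-o[0])/v[0]
F=[loc(p,41.2) for p in [(331,70),(134,173),(530,173)]]
S=[loc(p,16.4) for p in [(327,152),(172,230),(486,230)]]
R=72/3**.5
print(F,S)
print('seat c',F[0][1],F[0][2]+R,(F[1]+F[2])[1]/2,(F[1]+F[2])[2]/2+R/2)
R=50/3**.5
print('stamp c',S[0][1],S[0][2]+R,(S[1]+S[2])[1]/2,(S[1]+S[2])[2]/2+R/2)
E
```

```text
[array([ 41.2 ,   0.63, -44.17]), array([ 41.2 , -34.36, -22.27]), array([ 41.2 ,  36.01, -22.31])] [array([ 16.4 ,  -0.01, -32.22]), array([ 16.4 , -24.27, -17.25]), array([ 16.4 ,  24.86, -17.28])]
seat c 0.6332006604964917 -2.6008191475533096 0.8253628159757973 -1.5046580107412169
stamp c -0.010428336512559533 -3.357262766852923 0.2985832155109627 -2.8309935010510276
```

{"name": "drive_tool", "arguments": {
  "rows": [5, 0.6, 1, 0, 0, 0, 0, 10, 0.6, 1, 0, 0, 0, 0, 14, 0.6, 1, 0, 0, 0, 0, 17, 0.6, 1, 0, 0, 0, 0, 17, 0.6, 1, 0, 0, 0, 0]
}}

```text
clock: 12.22
eef_pos: [567.8, 23.5, 113.7]
tcp_rot: [0.001, 1.049, 0.029]
contact_force: [1.1, 0.1, -1.1]
opening: 0.159
```

```bash
python3 - <<'E'
from h import *
s=r.sense();T=toolT(s);print((T[:3,3]-RO)@CR, s['contact_force']@CR)
E
```

```text
[  5.76 -41.44 -61.6 ] [ 0.42  0.03 -1.54]
```

{"name": "drive_tool", "arguments": {
  "rows": [3, 0, 0, 0, 0, 0, 0, 5.5, 0, 0, 0, 0, 0, 0, 7, 0, 0, 0, 0, 0, 0, 7, 0, 0, 0, 0, 0, 0]
}}

```text
clock: 12.72
eef_pos: [570.5, 23.2, 108.6]
tcp_rot: [0.0, 1.048, 0.028]
contact_force: [-19.1, -3.6, 26.1]
opening: 0.156
```

```bash
python3 - <<'E'
from h import *
s=r.sense();T=toolT(s);print((T[:3,3]-RO)@CR, s['contact_force']@CR)
snap('wrist','w11')
i=cv2.imread("pics/w11.png")
cv2.imwrite("pics/w11b.png",cv2.resize(i[130:330,230:410],None,fx=3.6,fy=3,interpolation=cv2.INTER_CUBIC))
E
```

```text
[  5.56 -41.72 -67.38] [-3.51 -3.1  32.22]
```

View pics/w11b.png

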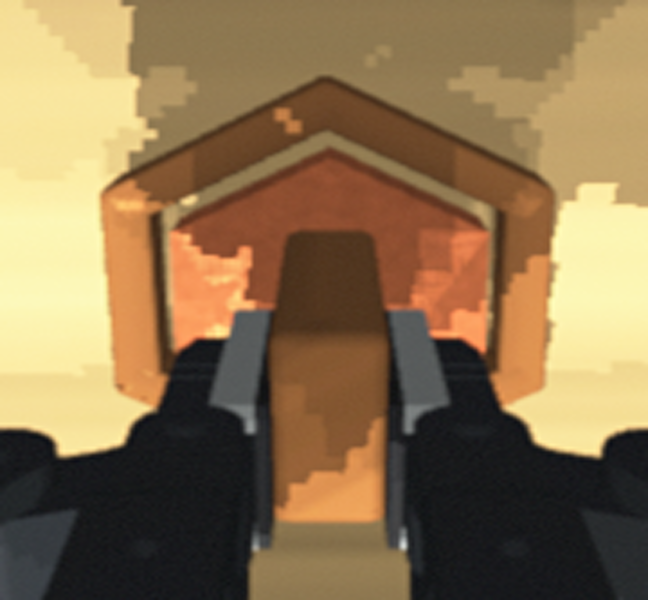

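{"name": "drive_tool", "arguments": {
  "rows": [-0.5, 0, 0, 0, 0, 0, 0, -0.5, 0, 0, 0, 0, 0, 0, -0.5, 0, 0, 0, 0, 0, 45, -0.5, 0, 0, 0, 0, 0, 45, -0.5, 0, 0, 0, 0, 0, 45, -0.5, 0, 0, 0, 0, 0, 45]
}}

```text
clock: 13.52
eef_pos: [570.3, 23.3, 109.0]
tcp_rot: [0.0, 1.048, 0.029]
contact_force: [-0.2, 0.0, 0.5]
opening: 0.45
```

{"name": "drive_tool", "arguments": {
  "rows": [-30, 0, 0, 0, 0, 0, 45, -70, 0, 0, 0, 0, 0, 45, -120, 0, 0, 0, 0, 0, 45, -165, 0, 0, 0, 0, 0, 45, -165, 0, 0, 0, 0, 0, 45, -165, 0, 0, 0, 0, 0, 45]
}}

```text
clock: 14.28
eef_pos: [488.0, 20.9, 251.7]
tcp_rot: [0.0, 1.048, 0.029]
contact_force: [0.1, -0.2, -0.5]
opening: 0.45
```

```bash
python3 - <<'E'
from h import *
s=r.sense();T=toolT(s);print((T[:3,3]-RO)@CR, s['contact_force']@CR,s['clock'])
snap('wrist','w12');snap('scene','s12')
i=cv2.imread("pics/w12.png")
cv2.imwrite("pics/w12b.png",cv2.resize(i[90:290,230:450],None,fx=3.6,fy=3,interpolation=cv2.INTER_CUBIC))
E
```

```text
[  5.68 -41.89  97.87] [-0.14 -0.25 -0.47] 14.275
```

View pics/w12b.png

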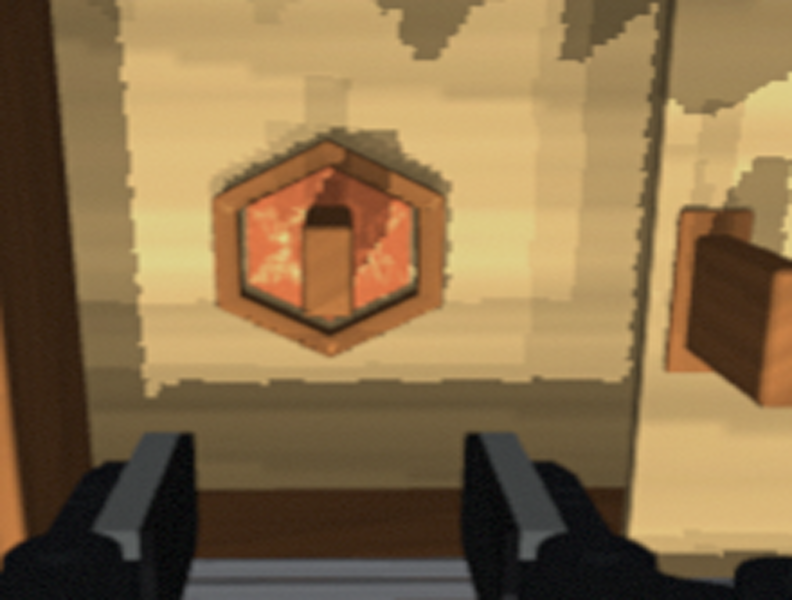

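```bash
python3 - <<'E'
from h import *
w=Cam('wrist',np.load('pics/w12_T.npy'))
f=lambda p:(230+p[0]/3.6,90+p[1]/3)
print('handle top 62', [onplane(w,f(p),62)[0] for p in [(303,225),(353,225),(352,315),(304,315)]])
print('tab end', [onplane(w,f(p),130)[0] for p in [(770,260),(760,405)]])
cmd(P(2,53,60),orient(YAW))
E
```

```text
handle top 62 [array([-16.33, -48.28, -36.  ]), array([-16.36, -35.18, -36.  ]), array([ 12.92, -35.21, -36.  ]), array([ 12.95, -48.14, -36.  ])]
tab end [array([-18.98,  46.33,  32.  ]), array([17.94, 48.42, 32.  ])]
shift [37.1 94.8 -2.6] rot [ 0.1  -0.18 -0.07] rows>= 1.6302828774535385 0.02055298258561937
```

{"name": "drive_tool", "arguments": {
  "rows": [0, 50, -2.5, 0, 0, 0, 40, 10, 94.8, -2.5, 0, 0, 0, 40, 37, 94.8, -2.5, 0, 0, 0, 40, 60, 94.8, -2.5, 0, 0, 0, 40, 80, 94.8, -2.5, 0, 0, 0, 40, 95, 94.8, -2.5, 0, 0, 0, 40, 95, 94.8, -2.5, 0, 0, 0, 40]
}}

```text
clock: 15.25
eef_pos: [529.3, 116.7, 164.3]
tcp_rot: [-0.002, 1.055, 0.026]
contact_force: [0.6, -1.0, 0.3]
opening: 0.399
```

```bash
python3 - <<'E'
from h import *
s=r.sense();T=toolT(s);print((T[:3,3]-RO)@CR, s['contact_force']@CR,s['clock'])
snap('wrist','w13')
E
```

```text
[-0.11 52.77  0.23] [ 0.65 -0.98 -0.  ] 15.25
```

View pics/w13.png

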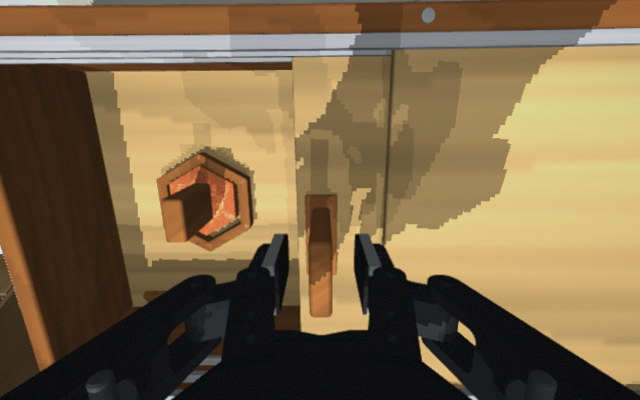

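{"name": "drive_tool", "arguments": {
  "rows": [-3, 0, 0, 0, 0, 0, 0, -3, 0, 0, 0, 0, 0, 0, -3, 0, 0, 0, 0, 0, 0, -3, 0, 0, 0, 0, 0, 0, -3, 0, 0, 0, 0, 0, 0],
  "newtons": 30
}}

```text
clock: 15.92
eef_pos: [527.6, 116.7, 168.1]
tcp_rot: [-0.002, 1.054, 0.027]
contact_force: [-7.2, -0.6, 5.4]
opening: 0.115
```

{"name": "drive_tool", "arguments": {
  "rows": [0, -15, 0, 0, 0, 0, 0, 0, -38, 0, 0, 0, 0, 0, 0, -62, 0, 0, 0, 0, 0, 0, -86, 0, 0, 0, 0, 0, 0, -110, 0, 0, 0, 0, 0, 0, -132, 0, 0, 0, 0, 0, 0, -148, 0, 0, 0, 0, 0, 0, -158, 0, 0, 0, 0, 0, 0, -163, 0, 0, 0, 0, 0, 0, -165, 0, 0, 0, 0, 0]
}}

```text
clock: 17.18
eef_pos: [533.9, -47.4, 168.3]
tcp_rot: [0.001, 1.053, 0.03]
contact_force: [27.0, 30.2, -23.8]
opening: 0.11
```

```bash
python3 - <<'E'
from h import *
s=r.sense();T=toolT(s);print((T[:3,3]-RO)@CR, s['contact_force']@CR,s['clock'])
snap('wrist','w14');
E
```

```text
[   2.12 -111.42    3.55] [ 12.13  29.51 -34.45] 17.175
```

View pics/w14.png

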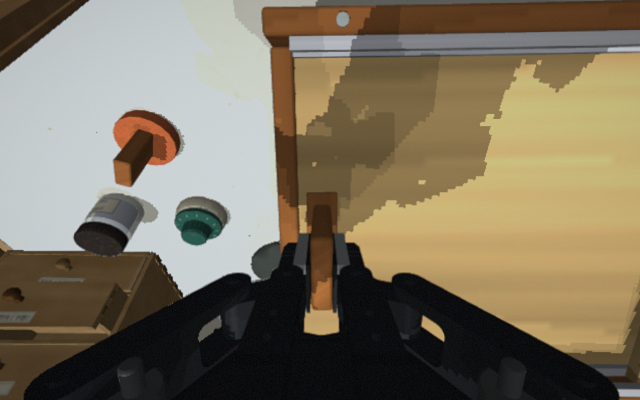

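{"name": "drive_tool", "arguments": {
  "rows": [0, 0, 0, 0, 0, 0, 0, 0, 0, 0, 0, 0, 0, 40, 0, 0, 0, 0, 0, 0, 40, 0, 0, 0, 0, 0, 0, 40, -40, 0, 0, 0, 0, 0, 40, -90, 0, 0, 0, 0, 0, 40, -130, 30, 0, 0, 0, 0, 40, -130, 30, 0, 0, 0, 0, 40, -130, 30, 0, 0, 0, 0, 40]
}}

```text
clock: 18.35
eef_pos: [468.7, -19.2, 281.1]
tcp_rot: [0.001, 1.052, 0.031]
contact_force: [0.3, -0.5, -0.3]
opening: 0.404
```

```bash
python3 - <<'E'
from h import *
s=r.sense();T=toolT(s);print((T[:3,3]-RO)@CR, s['contact_force']@CR,s['clock'])
snap('wrist','w15');snap('scene','s15')
E
```

```text
[  2.74 -81.45 133.44] [ 0.06 -0.55 -0.41] 18.35
```

View pics/w15.png

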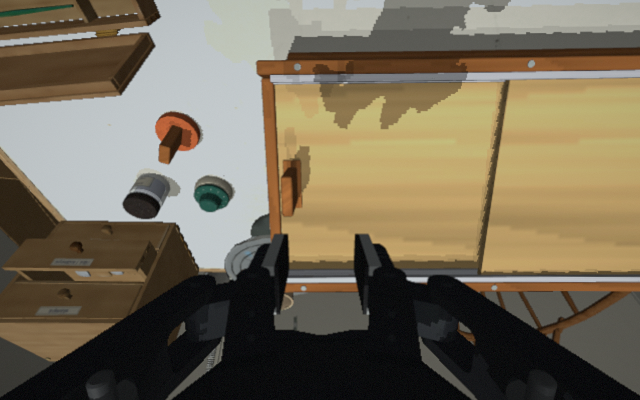

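View pics/s15.png

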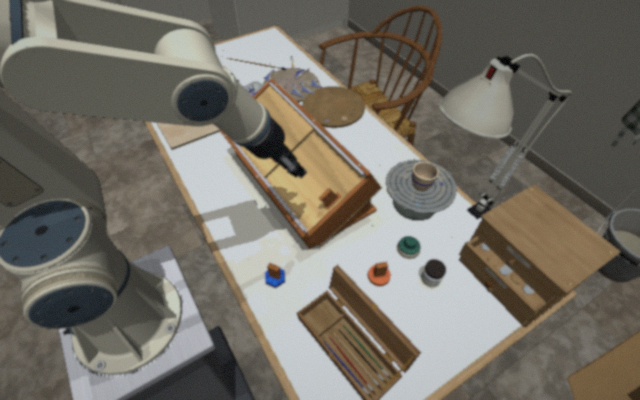

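```bash
python3 - <<'E'
from h import *
i=cv2.imread("pics/w15.png")
cv2.imwrite("pics/w15b.png",cv2.resize(i[70:290,255:335],None,fx=5,fy=2.7,interpolation=cv2.INTER_CUBIC))
w=Cam('wrist',np.load('pics/w15_T.npy'))
for p in [(507,82),(480,274)]: print('front door edge',onplane(w,p,92)[0])
E
```

```text
front door edge [-93.84  84.47  -6.  ]
front door edge [97.22 88.19 -6.  ]
```

View pics/w15b.png

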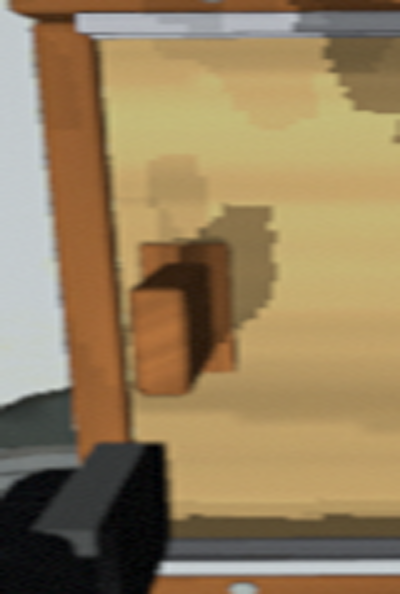

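```bash
python3 - <<'E'
from h import *
w=Cam('wrist',np.load('pics/w15_T.npy'))
for p in [(133,290),(188,290),(188,392),(138,392)]: print(onplane(w,(255+p[0]/5,70+p[1]/2.7),130)[0])
print('wall inner',onplane(w,(255+105/5,70+150/2.7),80)[0])
print(r.sense()['contact_force'], sign_off())
E
```

```text
[ -14.32 -114.47   32.  ]
[ -14.35 -105.21   32.  ]
[  19.16 -105.96   32.  ]
[  19.18 -114.67   32.  ]
wall inner [ -55.4  -124.95  -18.  ]
the job is handed in; nothing more can be done
[ 0.14 -0.    0.36] None
```

The hexagonal stamp is home in its seat, the right-hand door is shut again, and I handed the job in at about 18.4 s of the 69 s allowed. The hand-in reports no verdict, so the results below are from my own measurements.

- **Doing the job:** I gripped the right door's pull and slid it back about 157 mm. I picked the orange hexagonal stamp, not the round or blue one, and lowered it along the slope normal. Contact came at the expected floor height, with about 32 N. I let go, backed out, and slid the same door shut until it met its stop.
- **Stamp:** After release the handle stood square to the floor. It sat about 3.7 mm down-slope and 0.5 mm sideways of the seat centre, against a limit of 6 mm. The frame's play allows only about 3 mm, so part of the 3.7 mm is probably measurement error.
- **Right door:** The pull's middle was about 15 mm from the end wall, against 14 mm when fully shut. That is roughly 1 mm ajar, against a limit of 8 mm.
- **Left door:** Its edge read the same before and after, to within 1 mm.
- **Other items:** The round stamp, timer and jar look unmoved in the last scene picture. I judged this by eye and did not measure it.
- **Robot:** At the end it stood clear of everything, with under 1 N on the tool.

My checks disagreed in one place: the wrist camera and the fixed cameras differed by about 2 pixels (2–3 mm) up the slope. I therefore aligned the stamp and seat using the wrist camera alone.

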